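Seat a lens on the vacuum chuck and hold the pump plunger in the green

TASK

Set the black spare lens down, centred and flat, on the narrow post with the orange rubber top of the vacuum chuck and let go of it; do not drop it. Then press the blue spring-loaded plunger down with the fingers until its pointer stands in the green field of the scale, never into the red, and finish while still holding it there so the lens stays sucked down. Leave the blue-lidded pot, the petri dish and the white canister of cotton buds where they are.

Things in the scene. Friction and masses are not known exactly. Their poses are not given: they have to be found in the camera images.
- lens: loose spare microscope lens: short black disc with dark glass face, 47 mm diameter, 19 mm high, about 0.1 kg; origin at the centre of its underside, z up. Take it across its diameter from above.
- seat (a point): centre of the flat orange rubber top of the post, 55 mm above the bench. The post head is a disc of 32 mm diameter, 11 mm thick, on a 20 mm column, so a centred lens overhangs it by 7.5 mm all round. z up.
- chuck: vacuum chuck, fixed to the bench: grey base plate 90 x 200 x 15 mm (its x, y, z); origin at the centre of its underside. The seat post stands at y = +55 mm, the plunger at y = -55 mm, both at x = 0. A scale plate 28 mm wide and 5 mm thick, its top 67 mm above the bench, stands behind the plunger at x = +36 mm, with a white field at the top, green in the middle, red at the bottom.
- plunger (a joint): travel of the blue plunger straight down, m: 0 at rest (up), stop at 0.030. It springs back when let go: 5 N starts it moving and each further mm takes 0.25 N (9 N at 16 mm). Its black pointer is in the green field from 0.012 to 0.020, above that in the red.
- knob_top (a point): centre of the flat top of the blue plunger knob, a disc of 32 mm diameter and 18 mm high, on a 10 mm stem; 85 mm above the bench at rest, 73 to 65 mm with the pointer in the green; z up.
- blue_pot: loose specimen pot with a blue screw lid, 46 mm diameter, 56 mm high; origin at the centre of its underside. Bystander.
- dish: loose clear petri dish, 59 mm diameter, 15 mm high; origin at the centre of its underside. Bystander.
- swabs: loose white round cotton-bud canister, 67 mm diameter, 94 mm high; origin at the centre of its underside. Bystander, behind the work.
Mind the look-alikes: they are no part of the job. Several things look just like the lens: the one meant starts farthest to the robot's right.

How it is judged:
By the outcome, as a careful person would: the job done as asked, in the order asked, and still so for the second after the job is handed in, while the arm keeps its last pose, push and grip.
It also fails if it takes over 51 s, if anything falls off the work surface, if the arm or the gripper's body presses on something with over 40 N, if the wrist force passes 120 N, or if a joint passes its speed limit or range.

ROBOT

A 6-joint arm with a two-finger parallel gripper is mounted at the origin on a cart in front of the work surface, level with it; the furniture and walls round the work are solid. World frame = base frame: x ahead of the robot, y to its left, z up, the work surface at z = 0. Lengths are in mm, angles in degrees, forces in N, time in s.
With the tool pointing down it reaches from about 300 to 850 mm from the base axis. Payload 4.2 kg.
Tool frame: the origin (TCP) lies midway between the tips of the shut fingers; the grasp point (between the pads) lies 19 mm behind it; z points along the fingers, y is the line along which they close (so a half turn about z gives the same grasp; the last joint's range is limited). The gripper opens to 91 mm and grips with 3 to 60 N. Pads are 32 mm wide; open, the fingers measure 118 mm over their backs; the gripper's body (76 mm by 178 mm) begins 60 mm behind the grasp point.
Start: joints at [76.031, 18.312, 89.639, -0, 72.044, -1.146], TCP at [127.614, 560.676, 213.976] pointing down, gripper open.
Joint ranges: [-177.97, 177.97], [-48.28, 115.42], [12.27, 149.76], [-77.06, 257.06], [2.81, 150.46], [-146.56, 146.56]. Speed limits (degrees/s): [147.25, 147.25, 180, 180, 180, 180].

INTERFACE

Orientations are given as [roll, pitch, yaw] about the fixed x, y, z axes, in that order (R = Rz(yaw) Ry(pitch) Rx(roll)).
In Python, from workcell import env gives the robot as it stands.
- The arm moves only by the shell command python3 -m jog 'ROWS' [FORCE]. ROWS is a JSON object of lists of equal length, an entry for each row: "jaw": the finger opening in mm, from 0 to 91.2; "slide": the shift along the tool's x, y, z in units of 30 mm (1.0 is 30 mm), a list of three; "spin": the turn about the tool's z in units of 8 degrees (1.0 is 8 degrees). In form: {"jaw": [jaw, ...], "slide": [[dx, dy, dz], ...], "spin": [spin, ...]}. A call has 1 to 10 rows; each row shifts and turns the commanded pose from where the row before left it, along the tool's axes as they then stand; what a row does not reach is not made up. A row lasts 1/10 s, in which the tool goes at most 50 mm and 8.59 degrees, less where a joint would pass 70% of its speed; a pose out of reach is approached as far as the arm can. A call is refused whole if a number of a shift passes 1 or a number of a turn 1, either way. A call with a gripper value outside its range is refused whole. The fingers move at their own pace and stop on an object; FORCE is the grip in N (left out, the last holds). Time passes only in rows, so rows that do not move let the fingers close. It gives the time, the measured TCP pose, the force, the opening and the grip force at its end, in the units of the state.
- env.state(): the state, without advancing time (a new reading comes with each control period).
- env.grab_frame(name): name is "side" or "top" or "wrist"; returns the picture (400x640x3 uint8, red, green, blue); there is no depth.
- env.camera_model(name): a dict with "fx", "fy", "cx", "cy" (pixels), "camera_from_world" (4x4, takes a point from world to camera coordinates). Camera axes: x right, y up, looking along -z (the intrinsics and any distortion apply to the point x, -y, -z); pixel columns grow to the right and rows downward; lengths in mm; the calibration is good to about 2 mm. A picture is of the moment at which its call begins: read the wrist's pose just before it. camera_model takes no time and is no camera call; for the wrist camera it gives the pose at the moment of the call.
- env.job_done(): hands the job in; it is judged then, once.
The state is a dict: "time_s": time; "qpos": joint angles; "qvel": joint speeds; "effort": joint torques, N m; "ee_pos": TCP position; "ee_rot": TCP orientation; "force": force on the tool from outside, world axes, zero at the start; "torque": the same for the moment, N m; "gripper_width": finger opening in mm; "gripper_force": force on a finger pad.
Only numpy, scipy, OpenCV 4.12 (cv2) and the standard library are available. Lean on these libraries where they do the work, as an engineer would, in place of code of your own. Each camera call takes 0.05 s, during which the arm holds its last target. There are 200 camera calls.

## Working session

There is one attempt and no reset: what is moved stays moved. The work goes in short steps, Python scripts to look and compute and a shell command to move; the robot and the scene stay as the last step left them, time stands still between calls to the robot, and variables do not carry over. Pictures are saved under pics/ and viewed, at most 10 in all, crops included, and the job is handed in when it is done.

```bash
mkdir -p pics; cat > h.py <<'E'
import numpy as np, cv2, json
from workcell import env
def grab(n,f=None):
    m=env.camera_model(n); im=np.array(env.grab_frame(n))
    if f: cv2.imwrite('pics/'+f,im[:,:,::-1])
    return im,m
def und(m,u,v):
    K=np.array([[m['fx'],0,m['cx']],[0,m['fy'],m['cy']],[0,0,1.]])
    d=np.array(m.get('dist',m.get('distortion',[0,0,0,0,0])),float).ravel()
    return cv2.undistortPoints(np.array([[[u,v]]],float),K,d)[0,0]
def ray(m,u,v):
    x,y=und(m,u,v); T=np.array(m['camera_from_world']); R=T[:3,:3]
    return -R.T@T[:3,3], R.T@np.array([x,-y,-1.])
def onz(m,u,v,z):
    o,d=ray(m,u,v); return o+d*(z-o[2])/d[2]
def proj(m,p):
    T=np.array(m['camera_from_world']); c=T[:3,:3]@np.array(p,float)+T[:3,3]
    K=np.array([[m['fx'],0,m['cx']],[0,m['fy'],m['cy']],[0,0,1.]])
    d=np.array(m.get('dist',m.get('distortion',[0,0,0,0,0])),float).ravel()
    return cv2.projectPoints(np.array([[c[0],-c[1],-c[2]]]),np.zeros(3),np.zeros(3),K,d)[0].ravel()
E
python3 - <<'E'
from h import *
np.set_printoptions(precision=3,suppress=True)
for n in('top','side'):
    im,m=grab(n,n+'1.png'); print(n,m.keys(),{k:v for k,v in m.items() if k!='camera_from_world'}, ray(m,320,200))
s=env.state();print({k:np.round(v,2) for k,v in s.items()})
E
```

```text
top dict_keys(['fx', 'fy', 'cx', 'cy', 'camera_from_world']) {'fx': 375.96554413172703, 'fy': 375.96554413172703, 'cx': 316.0468366313209, 'cy': 201.64420204410288} (array([345.487, 306.019, 921.914]), array([ 0.19 ,  0.01 , -0.982]))
side dict_keys(['fx', 'fy', 'cx', 'cy', 'camera_from_world']) {'fx': 406.294521544424, 'fy': 406.294521544424, 'cx': 324.0034287719364, 'cy': 194.0314621627085} (array([ 471.314, 1069.873,  472.698]), array([ 0.084, -0.885, -0.458]))
{'time_s': np.float64(0.1), 'qpos': array([76.03, 18.35, 89.7 ,  0.  , 72.05, -1.15]), 'qvel': array([ 0.02, -0.12, -0.28,  0.04,  0.02, -0.02]), 'effort': array([  0.  , -41.33, -23.25,   0.07,   0.04,  -0.  ]), 'ee_pos': array([127.49, 560.23, 213.22]), 'ee_rot': array([-179.91,   -0.  ,  167.18]), 'force': array([-0.14, -0.67,  0.08]), 'torque': array([-0.05, -0.05, -0.02]), 'gripper_force': np.float64(0.0), 'gripper_width': np.float64(91.09)}
```

View pics/top1.png

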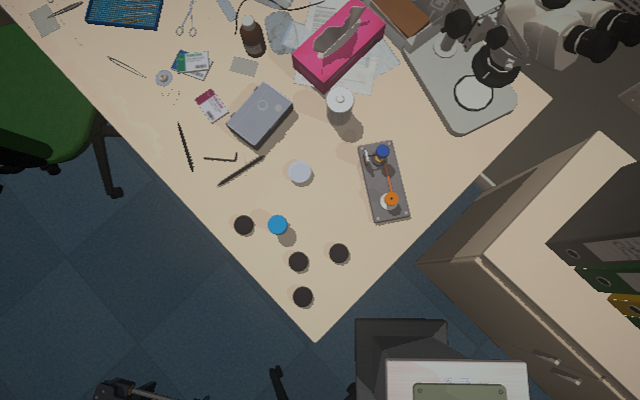

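View pics/side1.png

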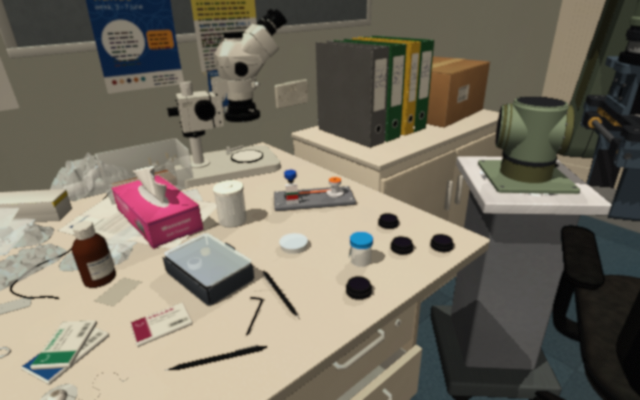

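Top view: four black discs at about (244,225), (298,262), (339,254) and (302,297). The pot is at (278,225), the dish at (300,173), the canister at (340,100), the knob at (382,152) and the orange post at (391,198). I'll get world coordinates next.

```bash
python3 - <<'E'
from h import *
np.set_printoptions(precision=1,suppress=True)
im=cv2.imread('pics/top1.png'); m=env.camera_model('top'); ms=env.camera_model('side'); ims=cv2.imread('pics/side1.png')
hsv=cv2.cvtColor(im,cv2.COLOR_BGR2HSV); hs=cv2.cvtColor(ims,cv2.COLOR_BGR2HSV)
def blobs(mask,amin=30):
    n,l,s,c=cv2.connectedComponentsWithStats(mask.astype(np.uint8))
    return [(c[i],s[i]) for i in range(1,n) if s[i][4]>=amin]
roi=np.zeros(im.shape[:2],bool); roi[205:312,225:360]=1
for c,s in blobs((hsv[...,2]<75)&roi): print('lens',c,s[2:],onz(m,*c,15), 'side px',proj(ms,onz(m,*c,15)))
roi=np.zeros(im.shape[:2],bool); roi[130:225,350:420]=1
H=hsv[...,0];S=hsv[...,1];V=hsv[...,2]
for c,s in blobs((H>5)&(H<20)&(S>180)&(V>150)&roi,10): print('orange',c,s[2:],onz(m,*c,55))
for c,s in blobs((H>100)&(H<130)&(S>150)&roi,10): print('blue',c,s[2:],onz(m,*c,85))
print('pot',onz(m,278,225,56),'dish',onz(m,300,173,15),'swab',onz(m,340,99,94))
H=hs[...,0];S=hs[...,1];V=hs[...,2]
for c,s in blobs((H>5)&(H<20)&(S>180)&(V>130),10):
  if 260<c[0]<370: print('sOr',c,s,onz(ms,*c,53))
for c,s in blobs((H>100)&(H<130)&(S>150),10):
  if 260<c[0]<330 and c[1]>150: print('sBl',c,s,onz(ms,*c,76))
cv2.imwrite('pics/crop1.png',cv2.hconcat([cv2.resize(im[200:320,220:360],None,fx=2.8,fy=2.8,interpolation=2),cv2.resize(im[130:250,345:430],None,fx=2.8,fy=2.8,interpolation=2)]))
E
```

```text
lens [243.4 224.8] [ 19  19 277] [458.5 501.6  15. ] side px [360.6 283.9]
lens [338.5 253. ] [ 18  19 277] [392.  270.1  15. ] side px [389.5 218.5]
lens [245.6 291.4] [  59   63 1425] [300.4 489.3  15. ] side px [451.4 282.1]
lens [297.9 261.4] [ 19  20 280] [371.4 366.9  15. ] side px [403.1 242.5]
lens [302.4 296.6] [ 20  20 302] [290.  354.9  15. ] side px [443.  240.2]
orange [390.9 198.2] [ 13  13 121] [518.1 148.8  55. ]
blue [382.5 150.1] [ 12  11 107] [625.8 170.6  85. ]
pot [453.3 412.   56. ] dish [589.2 365.6  15. ] swab [748.6 268.9  94. ]
sOr [334.7 179.5] [330 178  10   4  34] [520.8 145.3  53. ]
sBl [289.9 174.5] [285 171  10   9  69] [629.  169.1  76. ]
```

View pics/crop1.png

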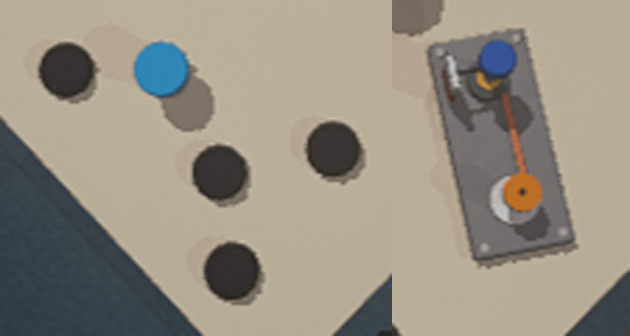

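The four discs are (244,225) y=502, (298,262) y=367, (302,297) y=355 and (339,253) y=270. The last has the smallest y, so it is farthest to the robot's right. The crop shows it clear of its neighbours, so it is the lens meant. The post–knob distance comes out at 110 mm, as it should.

```bash
python3 -m jog '{"jaw":[80,80,80,80,80,80,80,80,80,80],"slide":[[-1,-0.7,0],[-1,-0.7,0],[-1,-0.7,0],[-1,-0.7,0],[-1,-0.7,0],[-1,-0.7,0],[-1,-0.7,0],[-1,-0.7,0],[-1,-0.7,0],[-1,-0.7,0]],"spin":[0,0,0,0,0,0,0,0,0,0]}' 10
python3 -m jog '{"jaw":[80,80,80,80,80],"slide":[[-0.7,-0.5,1],[0,0,1],[0,0,1],[0,0,0],[0,0,0]],"spin":[0,0,0,0,0]}'
cat > w.py <<'E'
from h import *
np.set_printoptions(precision=1,suppress=True)
from scipy.spatial.transform import Rotation as Ro
def go(target):
    s=env.state(); R=Ro.from_euler('xyz',s['ee_rot'],degrees=True).as_matrix()
    return R.T@(np.array(target)-s['ee_pos'])/30
E
python3 - <<'E'
from w import *
s=env.state(); im,m=grab('wrist','w1.png'); print(s['ee_pos'],s['ee_rot'],s['force'])
print('expected lens px',proj(m,[392,270,19]),'tcp',proj(m,s['ee_pos']))
E
```

```text
time_s: 1.1
ee_pos: [374.1, 287.9, 213.7]
ee_rot: [-180.0, -0.0, 167.2]
force: [0.7, 0.6, 0.6]
gripper_width: 79.9
gripper_force: 0.0
time_s: 1.6
ee_pos: [390.7, 270.1, 124.1]
ee_rot: [-180.0, -0.0, 167.2]
force: [-0.4, 0.5, -0.0]
gripper_width: 80.4
gripper_force: 0.0
[390.7 270.1 124.1] [-180.    -0.   167.2] [-0.4  0.5 -0. ]
expected lens px [324.6 201. ] tcp [324.7 249.2]
```

View pics/w1.png

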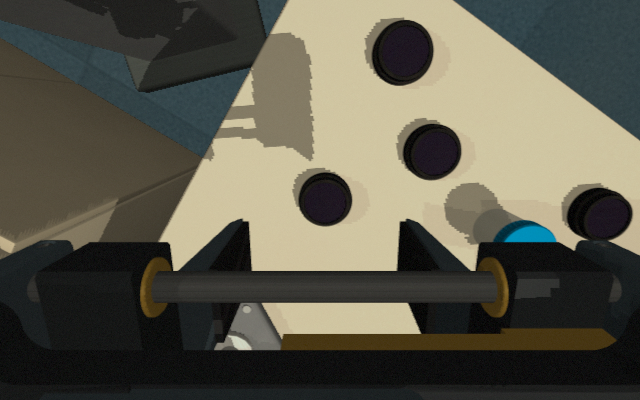

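The wrist view shows the lens at about (325,199), between the fingers and where I expected it. I'll measure its centre.

```bash
python3 - <<'E'
from w import *
m=env.camera_model('wrist'); im=cv2.imread('pics/w1.png')
v=im.max(2); mask=(v<60).astype(np.uint8); mask[:150]=0; mask[238:]=0; mask[:,:280]=0; mask[:,370:]=0
n,l,s,c=cv2.connectedComponentsWithStats(mask)
i=1+np.argmax(s[1:,4]); cs,_=cv2.findContours((l==i).astype(np.uint8),0,1)
pts=max(cs,key=len)[:,0,:]
# outer silhouette on world at mid height; and rim by top plane
for z in (19,9.5,0):
    P=np.array([onz(m,*p,z)[:2] for p in pts],np.float32); (cc,r)=cv2.minEnclosingCircle(P); print(z,cc,2*r)
# glass face (purplish) : top plane
b=im.astype(int); g=((b[...,0]-b[...,1])>6)&(l==i); n2,l2,s2,c2=cv2.connectedComponentsWithStats(g.astype(np.uint8)); j=1+np.argmax(s2[1:,4])
print('glass',c2[j],s2[j],onz(m,*c2[j],19)); print(go([392,270,4]), env.state()['force'])
E
```

```text
19 (391.7769775390625, 271.25518798828125) 46.404685974121094
9.5 (394.2796630859375, 270.7347412109375) 47.99431228637695
0 (396.7824401855469, 270.2145690917969) 49.58394241333008
glass [324.9 202.3] [ 305  183   41   39 1190] [394.3 270.7  19. ]
[-0. -0.  4.] [ 0.4 -0.4  0.9]
```

```bash
python3 -m jog '{"jaw":[80,80,80,80,80,80,80,80,80],"slide":[[-0.09,0,0.5],[0,0,0.6],[0,0,0.6],[0,0,0.6],[0,0,0.6],[0,0,0.6],[0,0,0.3],[0,0,0.15],[0,0,0]],"spin":[0,0,0,0,0,0,0,0,0]}'
python3 -m jog '{"jaw":[60,50,46,44,42,42,42,42,42,42],"slide":[[0,0,0],[0,0,0],[0,0,0],[0,0,0],[0,0,0],[0,0,0],[0,0,0],[0,0,0],[0,0,0],[0,0,0]],"spin":[0,0,0,0,0,0,0,0,0,0]}' 10
python3 -c "
from w import *
im,m=grab('wrist','w2.png')"
```

```text
time_s: 2.55
ee_pos: [393.8, 269.9, 5.9]
ee_rot: [180.0, 0.0, 167.2]
force: [1.4, -0.0, 0.7]
gripper_width: 79.8
gripper_force: 0.0
time_s: 3.55
ee_pos: [393.4, 269.6, 5.7]
ee_rot: [180.0, 0.0, 167.2]
force: [-0.9, -0.5, 4.6]
gripper_width: 47.1
gripper_force: 10.0
```

View pics/w2.png

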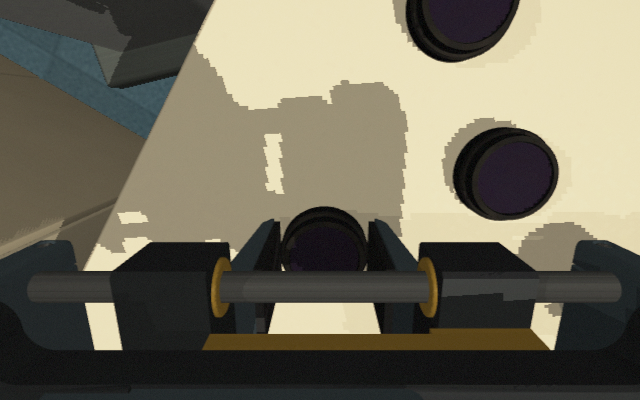

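The fingers hold the lens at 47.1 mm, which is its diameter. I'll lift it and move over the middle of the chuck to view the post up close.

```bash
python3 -m jog '{"jaw":[42,42,42,42,42,42,42,42,42,42],"slide":[[0,0,-0.2],[0,0,-0.4],[0,0,-0.6],[0,0,-0.8],[0,0,-0.8],[0,0,-0.8],[0,0,-0.8],[0,0,-0.4],[0,0,0],[0,0,0]],"spin":[0,0,0,0,0,0,0,0,0,0]}' 10
python3 -m jog '{"jaw":[42,42,42,42,42,42,42,42,42,42],"slide":[[-0.3,-0.1,0],[-0.6,-0.2,0],[-1,-0.3,0],[-1,-0.3,0],[-1,-0.3,0],[-1,-0.3,0],[-1,-0.3,0],[-0.6,-0.2,0],[-0.35,-0.1,0],[0,0,0]],"spin":[0,0,0,0,0,0,0,0,0,0]}' 10
python3 - <<'E'
from w import *
s=env.state(); im,m=grab('wrist','w3.png'); print(s['ee_pos'],s['ee_rot'],s['force'],s['gripper_width'])
grab('top','t3.png'); grab('side','s3.png')
print('seat exp',proj(m,[518.6,148,55]),'knob',proj(m,[626.5,170,85]))
E
```

```text
time_s: 4.6
ee_pos: [392.8, 269.1, 148.9]
ee_rot: [-180.0, -0.0, 167.2]
force: [-0.1, -0.2, -1.0]
gripper_width: 46.6
gripper_force: 10.0
time_s: 5.6
ee_pos: [580.4, 161.4, 148.2]
ee_rot: [-180.0, -0.1, 167.1]
force: [-0.7, 0.9, -1.2]
gripper_width: 46.5
gripper_force: 10.0
[580.4 161.4 148.2] [-180.    -0.1  167.1] [-0.7  0.9 -1.2] 46.54383352153857
seat exp [289.5 131.6] knob [349.1 268.5]
```

View pics/w3.png

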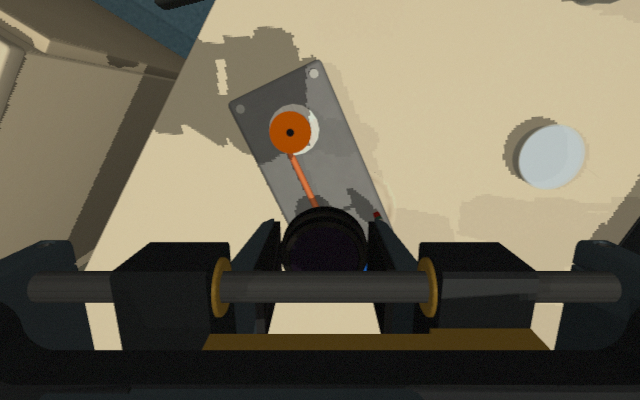

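The wrist view shows the orange seat at (290,132), as expected, with the held lens's upper rim reaching about row 207. I'll refine the seat position and the lens's offset in the hand.

```bash
python3 - <<'E'
from w import *
im=cv2.imread('pics/w3.png'); m=env.camera_model('wrist'); s=env.state()
h=cv2.cvtColor(im,cv2.COLOR_BGR2HSV); H,S,V=h[...,0],h[...,1],h[...,2]
mk=((H<20)&(S>200)&(V>110)).astype(np.uint8); mk=cv2.morphologyEx(mk,cv2.MORPH_OPEN,np.ones((11,11)))
n,l,st,c=cv2.connectedComponentsWithStats(mk); i=1+np.argmax(st[1:,4]); print(c[i],st[i],onz(m,*c[i],55))
cs,_=cv2.findContours((l==i).astype(np.uint8),0,1)
P=np.array([onz(m,*p,55)[:2] for p in max(cs,key=len)[:,0]],np.float32); print('circ',cv2.minEnclosingCircle(P))
R=Ro.from_euler('xyz',s['ee_rot'],degrees=True).as_matrix(); T=s['ee_pos']
g=im.max(2)
print('col325',[int(x) for x in g[196:225,325]],'from row196')
for o in (-2,0,2):
  for hz,nm in ((5.7,'bottom'),(-13.3,'top')):
    c_=[proj(m,T+R@np.array([o+23.5*np.cos(a),23.5*np.sin(a),hz])) for a in np.linspace(-1.6,1.6,41)]
    k=min(c_,key=lambda q:q[1]); print(o,nm,k, 'col range',min(q[0] for q in c_),max(q[0] for q in c_))
tm=env.camera_model('top'); ti=cv2.imread('pics/t3.png')
E
```

```text
[289.8 131.7] [ 271  112   39   40 1248] [517.  149.4  55. ]
circ ((517.5094604492188, 149.27157592773438), 15.766646385192871)
col325 [126, 127, 126, 103, 76, 75, 77, 76, 77, 74, 46, 6, 7, 15, 7, 10, 17, 20, 24, 24, 16, 14, 5, 13, 10, 4, 21, 21, 24] from row196
-2 bottom [324.6 208.5] col range 282.93842572326514 366.278385654783
-2 top [324.7 219.5] col range 278.5958136850778 370.8105768845607
0 bottom [324.6 204.9] col range 282.824451750009 366.39402598554346
0 top [324.7 215.6] col range 278.4564218939198 370.9523885880953
2 bottom [324.6 201.4] col range 282.7098479819148 366.5103052619168
2 top [324.7 211.7] col range 278.31617732568384 371.0950677874508
```

```bash
python3 -m jog '{"jaw":[42,42,42,42,42,42,42,42,42,42],"slide":[[0.3,-0.16,0],[0.6,-0.2,0],[0.6,-0.2,0],[0.38,-0.2,0],[0.1,-0.1,0],[0,0,0.3],[0,0,0.6],[0,0,0.5],[0,0,0.2],[0,0,0]],"spin":[0,0,0,0,0,0,0,0,0,0]}' 10
python3 -m jog '{"jaw":[42,42],"slide":[[0,0,0],[0,0,0]],"spin":[0,0]}' 10
python3 - <<'E'
from w import *
s=env.state();print(s['ee_pos'],s['ee_rot'],s['force'],go([516.8,149.4,62]))
E
```

```text
time_s: 6.75
ee_pos: [515.9, 150.3, 100.3]
ee_rot: [-180.0, -0.1, 167.2]
force: [-1.0, -0.2, -0.5]
gripper_width: 46.8
gripper_force: 10.0
time_s: 6.95
ee_pos: [516.8, 150.6, 102.1]
ee_rot: [180.0, 0.1, 167.2]
force: [0.0, -0.2, -1.2]
gripper_width: 46.6
gripper_force: 10.0
[516.8 150.6 102.1] [180.    0.1 167.2] [ 0.  -0.2 -1.2] [-0.  -0.   1.3]
```

```bash
python3 -m jog '{"jaw":[42,42,42,42,42,42,42,42],"slide":[[0,-0.04,0.2],[0,0,0.4],[0,0,0.3],[0,0,0.2],[0,0,0.1],[0,0,0],[0,0,0],[0,0,0]],"spin":[0,0,0,0,0,0,0,0]}' 10
python3 - <<'E'
from w import *
s=env.state();print(s['ee_pos'],s['force'])
a,ma=grab('side','s4.png');b,mb=grab('top','t4.png')
s=env.state();print(s['ee_pos'],s['force'],go([516.8,149.4,62]))
x,y=proj(ma,[518,149,60]).astype(int);x2,y2=proj(mb,[518,149,60]).astype(int)
cv2.imwrite('pics/c4.png',cv2.resize(a[y-45:y+35,x-60:x+60,::-1],None,fx=5,fy=5,interpolation=2))
E
```

```text
time_s: 7.75
ee_pos: [516.1, 149.4, 65.8]
ee_rot: [180.0, 0.0, 167.2]
force: [-0.2, -0.1, 0.8]
gripper_width: 46.9
gripper_force: 10.0
[516.1 149.4  65.8] [-0.2 -0.1  0.8]
[516.  149.4  65.8] [-0.3  0.4 -0.5] [-0.   0.   0.1]
```

View pics/c4.png

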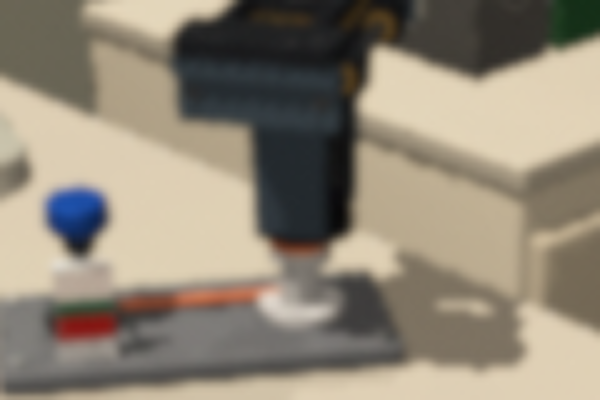

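The fingers (crop columns 258–352) sit centred over the post (about 304). I'll lower gently until contact.

```bash
python3 -m jog '{"jaw":[42,42,42,42,42,42],"slide":[[-0.03,0,0.05],[0,0,0.05],[0,0,0.03],[0,0,0.03],[0,0,0],[0,0,0]],"spin":[0,0,0,0,0,0]}' 10
python3 -m jog '{"jaw":[42,42,42],"slide":[[0,0,0.02],[0,0,0],[0,0,0]],"spin":[0,0,0]}' 10
```

```text
time_s: 8.45
ee_pos: [516.6, 149.1, 60.7]
ee_rot: [180.0, 0.0, 167.2]
force: [-0.4, 0.1, -0.5]
gripper_width: 46.5
gripper_force: 10.0
time_s: 8.75
ee_pos: [516.7, 149.1, 60.7]
ee_rot: [180.0, 0.0, 167.2]
force: [-2.0, -0.8, 5.3]
gripper_width: 46.5
gripper_force: 10.0
```

Contact came at z = 60.7, as predicted, with about 6 N upward. I'll release gradually.

```bash
python3 -m jog '{"jaw":[46.5,47,48,50,52,56,62,68,74,76],"slide":[[0,0,0],[0,0,0],[0,0,0],[0,0,0],[0,0,0],[0,0,0],[0,0,0],[0,0,0],[0,0,0],[0,0,0]],"spin":[0,0,0,0,0,0,0,0,0,0]}' 3
python3 -m jog '{"jaw":[76,76,76,76,76,76,76,76],"slide":[[0,0,-0.1],[0,0,-0.4],[0,0,-0.8],[0,0,-1],[0,0,-1],[0,0,-0.5],[0,0,0],[0,0,0]],"spin":[0,0,0,0,0,0,0,0]}' 3
python3 - <<'E'
from w import *
s=env.state();print(s['ee_pos'],s['force'])
a,ma=grab('side','s5.png');b,mb=grab('wrist','w5.png')
x,y=proj(ma,[518,149,60]).astype(int)
A=cv2.resize(a[y-40:y+40,x-55:x+25,::-1],(400,400),interpolation=2)
B=cv2.resize(b[0:300,150:500,::-1],(400,343)); B=cv2.copyMakeBorder(B,0,57,0,0,0)
cv2.imwrite('pics/c5.png',cv2.hconcat([A,B])); print(proj(mb,[517.6,149.2,74]))
E
```

```text
time_s: 9.75
ee_pos: [516.7, 149.1, 60.1]
ee_rot: [180.0, 0.0, 167.2]
force: [-0.2, 0.3, 0.8]
gripper_width: 75.3
gripper_force: 0.0
time_s: 10.55
ee_pos: [516.5, 149.0, 174.3]
ee_rot: [180.0, 0.0, 167.2]
force: [-0.5, -0.4, 0.5]
gripper_width: 76.2
gripper_force: 0.0
[516.5 149.  174.3] [-0.5 -0.4  0.5]
[325.2 203. ]
```

View pics/c5.png

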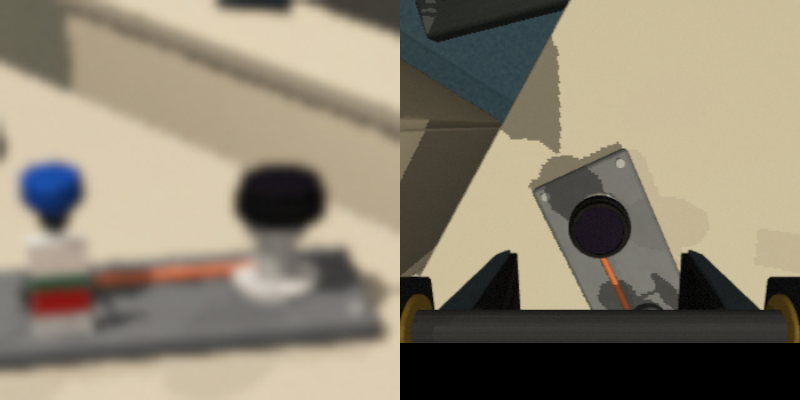

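The lens sits flat and level on the post. I'll check its centring numerically, and the clearance around the plunger.

```bash
python3 - <<'E'
from w import *
im=cv2.imread('pics/w5.png'); m=env.camera_model('wrist')
b=im.astype(int); g=((b[...,0]-b[...,1])>6)&(im.max(2)<70); g[:150]=0;g[245:]=0;g[:,:280]=0;g[:,370:]=0
g=cv2.morphologyEx(g.astype(np.uint8),cv2.MORPH_CLOSE,np.ones((5,5)))
n,l,s,c=cv2.connectedComponentsWithStats(g); j=1+np.argmax(s[1:,4]); print(c[j],s[j],onz(m,*c[j],74))
mt=env.camera_model('top'); print('scope base',onz(mt,460,133,20),onz(mt,405,45,20),onz(mt,500,70,200),onz(mt,475,92,60))
print(go([625.5,170.8,130]))
E
```

```text
[324.3 201.4] [ 304  182   42   40 1292] [515.7 148.7  74. ]
scope base [692.9 -34.9  20. ] [937.3  93.9  20. ] [761.3 -57.6 200. ] [783.3 -62.8  60. ]
[-3.4  1.5  1.4]
```

By both views the lens is centred to within about 1.5 mm. Next I'll go above the knob with the fingers shut.

```bash
python3 -m jog '{"jaw":[60,40,20,0,0,0,0,0,0,0],"slide":[[-0.4,0.2,0],[-0.8,0.4,0],[-0.9,0.4,0],[-0.8,0.3,0],[-0.4,0.2,0],[-0.1,0,0.3],[0,0,0.5],[0,0,0.4],[0,0,0.2],[0,0,0]],"spin":[0,0,0,0,0,0,0,0,0,0]}' 10
python3 -m jog '{"jaw":[0,0,0],"slide":[[0,0,0],[0,0,0],[0,0,0]],"spin":[0,0,0]}' 10
python3 - <<'E'
from w import *
s=env.state();print(s['ee_pos'],s['force'],s['gripper_width'],go([625.5,170.8,90]))
a,ma=grab('side','s6.png');b,mb=grab('top','t6.png')
x,y=proj(ma,[580,160,80]).astype(int)
A=cv2.resize(a[y-40:y+40,x-40:x+40,::-1],(400,400),interpolation=2)
B=cv2.resize(b[110:230,335:435,::-1],(333,400),interpolation=2)
cv2.imwrite('pics/c6.png',cv2.hconcat([A,B])); print(proj(mb,[517.6,149.2,74]),x,y)
E
```

```text
time_s: 11.65
ee_pos: [624.8, 170.0, 130.5]
ee_rot: [-179.9, -0.2, 167.2]
force: [-0.6, -0.3, -0.4]
gripper_width: 0.9
gripper_force: 0.0
time_s: 11.95
ee_pos: [626.4, 170.4, 132.8]
ee_rot: [180.0, 0.1, 167.2]
force: [-0.0, 1.0, -0.2]
gripper_width: 0.3
gripper_force: 0.0
[626.4 170.4 132.8] [-0.   1.  -0.2] 0.33881422873238853 [0.  0.  1.4]
[392.2 196.9] 310 171
```

View pics/c6.png

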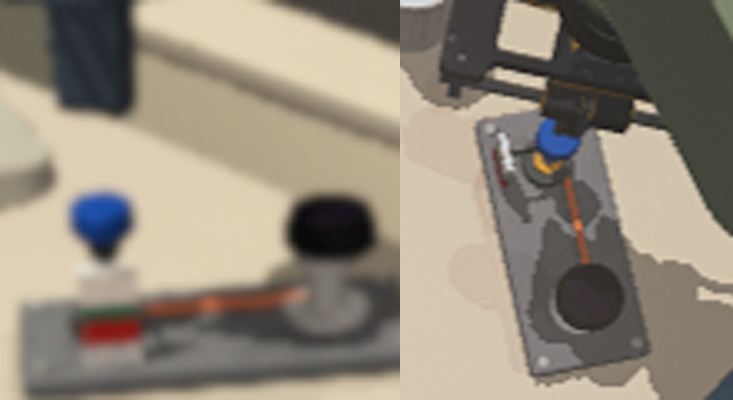

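```bash
python3 - <<'E'
from w import *
im=cv2.imread('pics/t6.png'); m=env.camera_model('top'); im1=cv2.imread('pics/top1.png')
for T in (45,55,65):
    g=(im.max(2)<T).astype(np.uint8); g[:180]=0;g[220:]=0;g[:,:375]=0;g[:,410:]=0
    n,l,s,c=cv2.connectedComponentsWithStats(g); j=1+np.argmax(s[1:,4]); print(T,c[j],s[j],onz(m,*c[j],70))
c0=(338.5,253);print(im1[253,325:352].max(1))
E
```

```text
Traceback (most recent call last):
ValueError: attempt to get argmax of an empty sequence
```

```bash
python3 - <<'E'
from w import *
im=cv2.imread('pics/t6.png'); m=env.camera_model('top')
print(im[180:218,392].max(1), im[199,375:410].max(1))
for T in (58,66,72):
    g=(im.max(2)<T).astype(np.uint8); g[:180]=0;g[220:]=0;g[:,:375]=0;g[:,410:]=0
    n,l,s,c=cv2.connectedComponentsWithStats(g)
    if n>1: j=1+np.argmax(s[1:,4]); print(T,c[j],s[j],onz(m,*c[j],70))
E
grep -n "" /dev/null; ls pics
```

```text
[132 134  93  86  85  86  83  90  87  55  49  52  52  52  51  53  56  58
  59  58  58  58  59  56  57  56  57  53  49  65  86  88  89  88  88  88
  87  88] [ 84  85  85  84  90 105  92  51  56  60  61  60  59  60  58  58  58  58
  58  58  57  57  57  56  54  50  51  71  88  87  82 111 139 137 137]
58 [392.8 198.5] [382 189  20  20 205] [514.6 147.3  70. ]
66 [391.5 198.7] [382 189  20  21 321] [514.  150.2  70. ]
72 [391.6 198.6] [382 189  21  21 335] [514.4 150.   70. ]
c4.png
c5.png
c6.png
crop1.png
s3.png
s4.png
s5.png
s6.png
side1.png
t3.png
t4.png
t6.png
top1.png
w1.png
w2.png
w3.png
w5.png
```

```bash
python3 - <<'E'
from w import *
m=env.camera_model('side'); i1=cv2.imread('pics/side1.png').astype(int); i6=cv2.imread('pics/s6.png').astype(int); mt=env.camera_model('top')
# side: orange width rows, before
o=i1[...,2]-i1[...,0]
for r in (178,179,180,181): print(r,o[r,322:348])
for p in ([515.5,149,64.5],[518,149,64.5],[518,149,55],[518,149,49.5]): print(p,proj(m,p),proj(mt,p))
v=i6.max(2)
for r in range(172,184,2): print(r,v[r,320:350])
E
```

```text
178 [ 42  42  42  42  43  49  68 101 135 158 168 164 157 161 169 171 163 147
 116  76  51  43  41  42  42  43]
179 [ 42  42  42  41  43  52  80 127 168 184 188 177 164 167 182 189 188 175
 136  85  54  43  42  42  42  42]
180 [ 42  41  42  41  43  50  75 122 164 182 186 180 174 177 184 188 183 166
 124  75  50  43  42  42  42  41]
181 [ 42  42  41  42  42  45  58  87 123 145 156 160 161 162 162 156 144 122
  85  56  44  42  42  42  42  42]
[515.5, 149, 64.5] [336.7 175.9] [391.6 198.6]
[518, 149, 64.5] [335.7 175.9] [391.6 197.5]
[518, 149, 55] [335.7 179.4] [390.8 198.3]
[518, 149, 49.5] [335.8 181.4] [390.4 198.8]
172 [223 223 223 223 223 221 213 183 129  72  39  26  21  22  23  24  26  27
  28  28  29  35  54  94 141 171 182 185 185 185]
174 [223 223 223 223 222 217 194 144  78  30  15  16  21  24  27  27  26  26
  26  26  24  23  24  48  97 147 175 184 186 185]
176 [223 223 222 223 221 209 171 103  41  14  11  12  16  18  20  20  18  18
  18  17  14  14  12  26  68 127 165 180 184 185]
178 [223 223 223 223 222 210 170 100  40  13  10  10  11  12  13  14  16  17
  17  16  15  13  14  22  54 102 138 156 167 174]
180 [223 223 223 223 222 216 194 149  90  43  20  14  12  10  10  12  14  13
  15  14  15  17  28  47  76 103 120 127 133 138]
182 [223 223 223 222 221 216 207 185 144 100  71  61  55  50  48  49  48  49
  50  53  58  71  89 104 116 122 124 125 125 125]
```

Seen in the same camera, the lens sits 2.8 mm toward -x of the seat: side-view columns are 335.7 for the lens against 334.6 for the seat, and the top view agrees. There's plenty of time, so I'll regrasp and re-centre it.

```bash
python3 -m jog '{"jaw":[0,0,0,20,40,60,76,76,76,76],"slide":[[0,0,-0.4],[0,0,-0.6],[0,0,-0.4],[0.4,-0.2,0],[0.8,-0.3,0],[0.9,-0.4,0],[0.8,-0.4,0],[0.4,-0.2,0],[0.1,0,0],[0,0,0]],"spin":[0,0,0,0,0,0,0,0,0,0]}' 10
python3 -m jog '{"jaw":[76,76,76],"slide":[[0,0,0],[0,0,0],[0,0,0]],"spin":[0,0,0]}' 10
python3 -c "
from w import *
print(go([516.7,149.1,60.7]))"
```

```text
time_s: 13.05
ee_pos: [517.1, 149.4, 174.9]
ee_rot: [179.9, 0.1, 167.2]
force: [1.0, 0.1, -0.1]
gripper_width: 53.8
gripper_force: 0.0
time_s: 13.35
ee_pos: [517.3, 149.2, 173.8]
ee_rot: [180.0, -0.0, 167.2]
force: [-0.4, -0.2, -0.2]
gripper_width: 75.2
gripper_force: 0.0
[ 0.  -0.   3.8]
```

```bash
python3 -m jog '{"jaw":[76,76,76,76,76,76,76,76,76],"slide":[[0.02,0,0.4],[0,0,0.7],[0,0,0.7],[0,0,0.7],[0,0,0.6],[0,0,0.4],[0,0,0.2],[0,0,0.05],[0,0,0]],"spin":[0,0,0,0,0,0,0,0,0]}' 10
python3 -m jog '{"jaw":[65,56,51,48,45,42,42,42,42,42],"slide":[[0,0,0],[0,0,0],[0,0,0],[0,0,0],[0,0,0],[0,0,0],[0,0,0],[0,0,0],[0,0,0],[0,0,0]],"spin":[0,0,0,0,0,0,0,0,0,0]}' 10
```

```text
time_s: 14.25
ee_pos: [516.4, 149.3, 61.8]
ee_rot: [180.0, 0.0, 167.2]
force: [-1.0, 0.1, -0.7]
gripper_width: 75.9
gripper_force: 0.0
time_s: 15.25
ee_pos: [516.2, 149.3, 61.8]
ee_rot: [180.0, 0.0, 167.2]
force: [-0.9, -0.9, 4.0]
gripper_width: 46.7
gripper_force: 10.0
```

```bash
python3 -m jog '{"jaw":[42,42,42,42,42,42,42,42],"slide":[[0,0,-0.1],[0,0,-0.1],[0,0,0],[-0.05,0,0],[-0.045,0,0],[0,0,0.05],[0,0,0.05],[0,0,0]],"spin":[0,0,0,0,0,0,0,0]}' 10
python3 -m jog '{"jaw":[42,42,42],"slide":[[0,0,0.05],[0,0,0],[0,0,0]],"spin":[0,0,0]}' 10
```

```text
time_s: 16.05
ee_pos: [518.6, 148.5, 64.2]
ee_rot: [-180.0, -0.0, 167.2]
force: [-0.9, -0.1, -1.2]
gripper_width: 46.6
gripper_force: 10.0
time_s: 16.35
ee_pos: [518.8, 148.6, 63.0]
ee_rot: [180.0, -0.0, 167.2]
force: [0.1, -0.8, -0.8]
gripper_width: 46.6
gripper_force: 10.0
```

```bash
python3 -m jog '{"jaw":[42,42,42,42],"slide":[[0,0,0.025],[0,0,0.02],[0,0,0],[0,0,0]],"spin":[0,0,0,0]}' 10
```

```text
time_s: 16.75
ee_pos: [518.9, 148.6, 61.8]
ee_rot: [180.0, 0.0, 167.2]
force: [-1.0, 0.0, 0.6]
gripper_width: 46.6
gripper_force: 10.0
```

```bash
python3 -m jog '{"jaw":[42,42,42],"slide":[[0,0,0.02],[0,0,0],[0,0,0]],"spin":[0,0,0]}' 10
```

```text
time_s: 17.05
ee_pos: [518.9, 148.6, 61.8]
ee_rot: [180.0, 0.0, 167.2]
force: [-1.2, -0.6, 5.4]
gripper_width: 46.5
gripper_force: 10.0
```

Seated again (contact at 61.8, +6 N). I'll release it, retreat and go back above the knob.

```bash
python3 -m jog '{"jaw":[46.5,47,48,50,52,56,62,68,74,76],"slide":[[0,0,0],[0,0,0],[0,0,0],[0,0,0],[0,0,0],[0,0,0],[0,0,0],[0,0,0],[0,0,0],[0,0,0]],"spin":[0,0,0,0,0,0,0,0,0,0]}' 3
python3 -m jog '{"jaw":[76,76,76,76,76,76,76,76],"slide":[[0,0,-0.1],[0,0,-0.4],[0,0,-0.8],[0,0,-1],[0,0,-1],[0,0,-0.5],[0,0,0],[0,0,0]],"spin":[0,0,0,0,0,0,0,0]}' 3
python3 -m jog '{"jaw":[60,40,20,0,0,0,0,0,0,0],"slide":[[-0.4,0.2,0],[-0.8,0.4,0],[-0.9,0.4,0],[-0.8,0.3,0],[-0.4,0.2,0],[0,0,0.3],[0,0,0.5],[0,0,0.4],[0,0,0.2],[0,0,0]],"spin":[0,0,0,0,0,0,0,0,0,0]}' 10
python3 -m jog '{"jaw":[0,0,0],"slide":[[0,0,0],[0,0,0],[0,0,0]],"spin":[0,0,0]}' 10
python3 - <<'E'
from w import *
print(go([625.8,170.8,95]))
a,ma=grab('side','s7.png');b,mb=grab('top','t7.png')
v=a.max(2)
for r in (174,176,178): print(r,v[r,322:350])
g=(b.max(2)<66).astype(np.uint8); g[:180]=0;g[220:]=0;g[:,:375]=0;g[:,410:]=0
n,l,s,c=cv2.connectedComponentsWithStats(g); j=1+np.argmax(s[1:,4]); print(c[j],s[j],onz(mb,*c[j],64.5))
E
```

```text
time_s: 18.05
ee_pos: [518.9, 148.6, 61.1]
ee_rot: [180.0, 0.0, 167.2]
force: [0.6, -0.6, -0.4]
gripper_width: 75.9
gripper_force: 0.0
time_s: 18.85
ee_pos: [518.6, 148.5, 175.3]
ee_rot: [180.0, 0.0, 167.2]
force: [-0.9, -0.0, 0.2]
gripper_width: 75.9
gripper_force: 0.0
time_s: 19.85
ee_pos: [624.0, 170.2, 131.5]
ee_rot: [-179.9, -0.2, 167.2]
force: [0.1, 0.1, 0.7]
gripper_width: 0.6
gripper_force: 0.0
time_s: 20.15
ee_pos: [625.7, 170.6, 133.9]
ee_rot: [180.0, 0.1, 167.2]
force: [-0.6, -0.8, 0.1]
gripper_width: 0.3
gripper_force: 0.0
[-0.   0.   1.3]
174 [223 222 215 190 137  71  27  14  14  14  19  23  25  26  25  26  24  25
  22  26  49  99 147 175 183 185 185 185]
176 [223 221 208 166  94  34  12  10  10  12  15  17  19  18  17  17  16  14
  13  13  24  64 119 159 176 182 183 185]
178 [223 221 209 166  94  35  13  10  11  11  10  11  13  15  17  16  15  15
  14  13  20  49  93 127 146 158 167 174]
[391.7 197.5] [382 188  20  20 319] [518.  148.7  64.5]
```

The lens column is now 334.6 against the seat's 334.6, and the top view gives (518.0,148.7), so it is centred. Now the plunger.

```bash
python3 -m jog '{"jaw":[0,0,0,0,0,0,0],"slide":[[0,0,0.3],[0,0,0.5],[0,0,0.4],[0,0,0.2],[0,0,0.1],[0,0,0],[0,0,0]],"spin":[0,0,0,0,0,0,0]}' 10
python3 -m jog '{"jaw":[0,0,0,0,0,0],"slide":[[0,0,0.1],[0,0,0.1],[0,0,0.1],[0,0,0],[0,0,0],[0,0,0]],"spin":[0,0,0,0,0,0]}' 10
```

```text
time_s: 20.95
ee_pos: [625.8, 170.6, 88.5]
ee_rot: [180.0, 0.0, 167.2]
force: [-0.1, 1.0, 0.8]
gripper_width: 0.4
gripper_force: 0.0
time_s: 21.55
ee_pos: [626.0, 170.7, 80.5]
ee_rot: [179.9, 0.1, 167.2]
force: [0.1, 0.3, 5.8]
gripper_width: 0.4
gripper_force: 3.1
```

```bash
python3 -m jog '{"jaw":[0,0,0,0,0,0,0],"slide":[[0,0,0.1],[0,0,0.1],[0,0,0.1],[0,0,0.05],[0,0,0],[0,0,0],[0,0,0]],"spin":[0,0,0,0,0,0,0]}' 10
python3 -m jog '{"jaw":[0,0,0],"slide":[[0,0,0.02],[0,0,0],[0,0,0]],"spin":[0,0,0]}' 10
python3 - <<'E'
from w import *
a,ma=grab('side','s8.png')
x,y=proj(ma,[580,160,70]).astype(int)
cv2.imwrite('pics/c8.png',cv2.resize(a[y-30:y+30,x-45:x+45,::-1],None,fx=8,fy=8,interpolation=2))
s=env.state();print(s['ee_pos'],s['force'])
E
```

```text
time_s: 22.25
ee_pos: [626.1, 170.6, 70.5]
ee_rot: [179.9, 0.1, 167.2]
force: [-2.4, -0.7, 8.0]
gripper_width: 0.3
gripper_force: 4.4
time_s: 22.55
ee_pos: [626.1, 170.7, 70.0]
ee_rot: [179.9, 0.1, 167.2]
force: [-1.5, -0.3, 9.4]
gripper_width: 0.2
gripper_force: 4.4
[626.1 170.6  70. ] [-2.  -0.6  9.7]
```

View pics/c8.png

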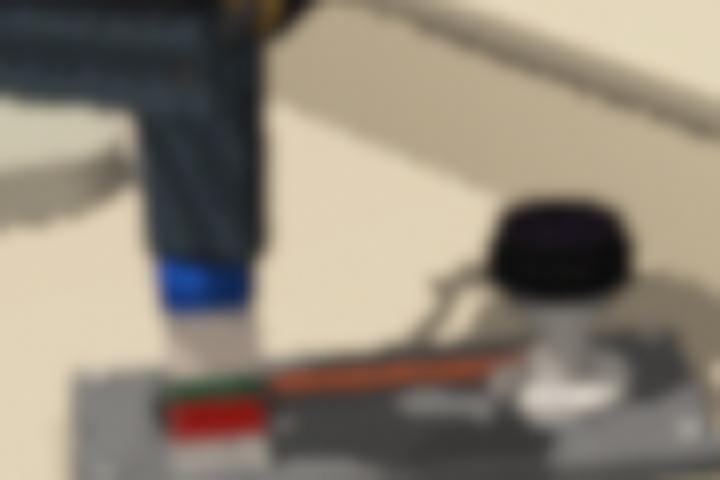

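The fingers hold the knob at z = 70, about 15 mm of travel and 9 N, which is mid-green on both counts. The lens sits flat on the post, so I'm handing in.

```bash
python3 -c "
from workcell import env
print(env.job_done())"
```

```text
the job is handed in; nothing more can be done
None
```

The job is handed in at about 22.6 s: the lens is centred and flat on the orange post and released, and the fingers are holding the plunger about 15 mm down (green is 12–20 mm, judged from finger height and force because the pointer was too blurred to read); the pot, petri dish and canister were not touched.

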